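Stand the tipped storage bin up and push it home

ROBOT

A 6-joint arm with a two-finger parallel gripper is mounted at the origin on the work surface. World frame = base frame: x ahead of the robot, y to its left, z up, the work surface at z = 0. Lengths are in m, angles in rad, forces in N, time in s.
With the tool pointing down it reaches from about 0.325 to 0.9 m from the base axis. Payload 3.5 kg.
Tool frame: the origin (TCP) lies at the very end of the fingers, on their centre line; the grasp point (between the pads) lies 19 mm behind it (robot.grip_depth is the distance from the TCP to the grasp point, in m); z points along the fingers, y is the line along which they close (so a half turn about z gives the same grasp; the last joint's range is limited). The gripper opens to 85 mm and grips with 20 to 120 N. Pads are 22 mm wide; open, the fingers measure 114 mm over their backs; the gripper's body (76 mm by 85 mm) begins 54 mm behind the grasp point. The pads swing forward as they close: fully open they stand 13 mm farther back than shut.
Start: joints at [-1.313, 0.276, -0.026, 1.268, 0, 1.467], TCP at [0.221, -0.585, 0.231] pointing down, gripper open.
Joint ranges: [-3.12, 3.12], [-0.85, 1.88], [-1.08, 1.24], [-1.95, 2.15], [-1.57, 1.53], [-3.14, 3.14]. Speed limits (rad/s): [2.57, 2.57, 3.14, 3.14, 3.14, 3.14].

INTERFACE

Orientations are given as a unit quaternion [w, x, y, z].
In Python, from workcell import robot, optics, workorder gives the robot as it stands.
- The arm moves only by the tool play_rows, never from a script. Its argument "deltas" is a list of rows, each an object of numbers: "wx", "wy", "wz": the turn, a rotation vector about the tool's x, y, z normalised to -1 to 1, where 1 is 180 degrees; "dx", "dy", "dz": the shift along the tool's x, y, z normalised to -1 to 1, where 1 is 0.1 m; "grip": the opening, from 0 (shut) to 1 (fully open). In form: [{"wx": .., "wy": .., "wz": .., "dx": .., "dy": .., "dz": .., "grip": ..}, ...]. A call has 1 to 12 rows; each row is the pose to reach, as a shift and turn from the pose commanded when the call began, along the tool's axes at that moment, turning the shorter way round; what a row does not reach only later rows make up. A row lasts 1/12 s, in which the tool goes at most 41.7 mm and 7.16 degrees, less where a joint would pass 70% of its speed; a pose out of reach is approached as far as the arm can. A call with a number of a shift or a turn outside -1 to 1 is refused whole. A call with a gripper value outside its range is refused whole. The fingers move at their own pace and stop on an object; the grip force is fixed at half the most. Time passes only in rows, so rows that repeat a pose let the fingers close. It gives the time, the measured TCP pose, the force, the opening and the grip force at its end, in the units of the state.
- robot.observe(): the state, without advancing time (a new reading comes with each control period).
- optics.read_camera(name): name is "side" or "top"; returns a dict with "frame" (400x640x3 uint8, red, green, blue), "camera_matrix" (3x3 intrinsics, pixels), "origin" and "orientation" of the camera in the world. Camera axes: x right, y down, z forward; pixel columns grow to the right and rows downward; lengths in m; the calibration is good to about 2 mm. A picture is of the moment at which its call begins. There is no depth.
- workorder.hand_in(): hands the job in; it is judged then, once.
The state is a dict: "time": time; "joint_positions": joint angles; "joint_vel": joint speeds; "joint_efforts": joint torques, N m; "ee_pos": TCP position; "eef_rot": TCP orientation; "ft_force": force on the tool from outside, world axes, zero at the start; "torque": the same for the moment, N m; "width": finger opening in m; "gripper_force": force on a finger pad.
Only numpy, scipy, OpenCV 4.12 (cv2) and the standard library are available. Lean on these libraries where they do the work, as an engineer would, in place of code of your own. Each camera call takes 0.05 s, during which the arm holds its last target. There are 200 camera calls.

TASK

One of the small open-front storage bins has been left lying on its back in front of the gallery, its open front facing the ceiling. With the fingers only, push it over towards the robot so that it stands on its base again with its low front facing the robot, then push it straight back into the gap between its neighbours until its back is flush against the gallery's back board, and move clear. Do not pinch it up, lift it or carry it, and leave the other bins and the bottle where they stand.

Things in the scene. Friction and masses are not known exactly. Their poses are not given: they have to be found in the camera images.
- bin: the bin to stand up: blue-grey plastic, 137 deep (x) x 105 wide (y) x 76 mm high (z), walls and floor 3.5 mm, empty, 100 to 170 g. Origin: centre of its underside; own x runs from low front to back wall, z up out of the open top. It starts lying on its back wall: own x straight down, underside upright facing roughly the robot, open top towards the gallery, front lip uppermost
- bin_lip (a point): middle of the free edge of the bin's front, a lip only 34 mm high; own x = -66.75, z = 34 mm. At the start it is 135 mm above the counter, a level strip from the underside to here, open mouth behind it. A fingertip let 15 to 25 mm into the mouth and drawn towards the robot tips the bin about its heel with about 1 N; past 30 degrees it falls onto its base and may slide a few cm
- bin_heel_left (a point): left end (own +y) of the heel, the edge where underside and back wall meet (own x = 68.5 mm, z = 0), on the counter before and after tipping. Side walls: 34 mm high at the lip, sloping straight up to 76 mm at own x = -20 mm, then level to the back
- bin_heel_right (a point): right end (own -y) of the same edge
- gallery: fixed low gallery, white board 18 mm thick edged in wood, 86 mm high: back board 526 mm long, two end cheeks reaching 161 mm towards the robot, 490 mm apart inside. Origin: counter height, front face of the back board, at its middle; x points into the board away from the robot, y along it to the left. The gap is the middle 250 mm; the neighbours either side stand 4 mm off the board
- bin_single: a bin like the first, standing on its base at one end of the gallery, clothes pegs in it, 220 g; origin at the centre of its underside, same axes. It may be at either end
- bin_lower: a bin like the first, soap in it, 300 g, standing at the other end of the gallery with another stacked on it; origin at the centre of its underside
- bin_upper: the bin stacked on bin_lower, its underside 76 mm and its top 152 mm above the counter; origin at the centre of its underside
- bottle: white closed bottle, 62 mm diameter, 170 mm high, standing on the counter towards the left, robot side of the gallery; origin at the centre of its underside
Mind the look-alikes: they are no part of the job. What is shaped like the bin but pink or yellow is not meant.

How it is judged:
By the outcome, as a careful person would: the job done as asked, in the order asked, and still so for the second after the job is handed in, with the robot touching nothing.
It also fails if it takes over 51 s, if anything falls off the work surface, if the arm or the gripper's body presses on something with over 40 N, if the wrist force passes 120 N, or if a joint passes its speed limit or range.

## Working session

There is one attempt and no reset: what is moved stays moved. The work goes in short steps, Python scripts to look and compute and a tool call to move; the robot and the scene stay as the last step left them, time stands still between calls to the robot, and variables do not carry over. Pictures are saved under pics/ and viewed, at most 10 in all, crops included, and the job is handed in when it is done.

Besides the shell and the picture viewer there is one more tool, called after "Emit:" as name([rows], argument=value, ...), one row to a line, values as JSON. play_rows: Moves the arm, as the interface text tells. Its arguments: {"type":"object","properties":{"deltas":{"type":"array"}},"required":["deltas"]}

```bash
mkdir -p pics; ls; cat > h.py <<'E'
import numpy as np, cv2
from scipy.spatial.transform import Rotation as R
from workcell import robot, optics, workorder
def cam(n):
    c=optics.read_camera(n); q=np.array(c["orientation"])
    return c["frame"],np.array(c["camera_matrix"]),np.array(c["origin"]),R.from_quat(q[[1,2,3,0]])
def ray(c,uv):
    d=c[3].apply(np.linalg.inv(c[1])@[uv[0],uv[1],1.]); return c[2],d
def onz(c,uv,z):
    o,d=ray(c,uv); return o+d*(z-o[2])/d[2]
def proj(c,p):
    v=c[1]@c[3].inv().apply(np.array(p)-c[2]); return v[:2]/v[2]
def save(f,n): cv2.imwrite("pics/"+n,f[:,:,::-1])
E
python3 - <<'E'
from h import *
for n in("top","side"):
    c=cam(n); save(c[0],n+"0.png"); print(n,c[1].round(1).tolist(),c[2].round(3),c[3].as_matrix().round(3).tolist())
print(robot.observe())
E
```

```text
pics
top [[480.3, 0.0, 316.8], [0.0, 480.3, 204.9], [0.0, 0.0, 1.0]] [ 0.461 -0.021  1.234] [[0.011, -0.998, 0.061], [-1.0, -0.009, 0.024], [-0.023, -0.061, -0.998]]
side [[405.3, 0.0, 324.3], [0.0, 405.3, 200.0], [0.0, 0.0, 1.0]] [-0.092  0.721  0.785] [[-0.766, -0.36, 0.532], [-0.643, 0.433, -0.632], [-0.003, -0.826, -0.563]]
{'time': 0.1, 'joint_positions': array([-1.31340505e+00,  2.77073832e-01, -2.77357380e-02,  1.26799283e+00,
       -4.67807257e-06,  1.46737872e+00]), 'joint_vel': array([-0.0004163 , -0.00111612,  0.00270849, -0.00157788, -0.00028236,
       -0.00014029]), 'joint_efforts': array([-6.63626406e-05, -4.46708679e+01,  2.96128088e+01,  8.48440512e-03,
       -1.22516126e-04,  9.47333774e-06]), 'ee_pos': array([ 0.22044495, -0.58408652,  0.23026479]), 'eef_rot': array([-9.99886014e-04,  9.83770711e-01,  1.79427375e-01, -7.94764860e-05]), 'ft_force': array([-0.20419898,  1.24014693, -0.17565037]), 'torque': array([ 0.0081552 ,  0.02937952, -0.01386881]), 'gripper_force': 0.0, 'width': 0.08531746179686718}
```

View pics/top0.png

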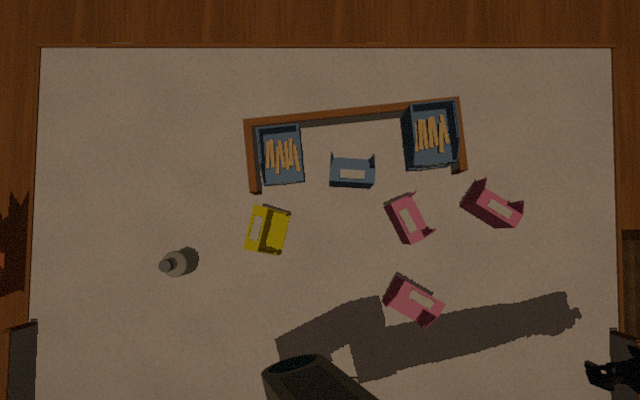

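View pics/side0.png

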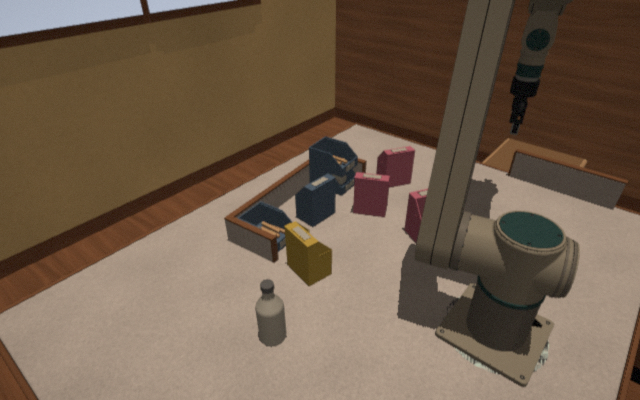

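Top view: blue bin on its back at about (352,172), in front of the gallery gap. The back board top runs (245,120)–(460,98). The single bin is on the left, the stack on the right, with the yellow bin and a pink one near the falling area. I'll enlarge for corner pixels.

```bash
python3 - <<'E'
from h import *
f=cv2.imread("pics/top0.png")[90:260,240:440]
cv2.imwrite("pics/crop0.png",cv2.convertScaleAbs(cv2.resize(f,(700,595),interpolation=cv2.INTER_CUBIC),alpha=1.6,beta=10))
E
```

```text
(no output)
```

View pics/crop0.png

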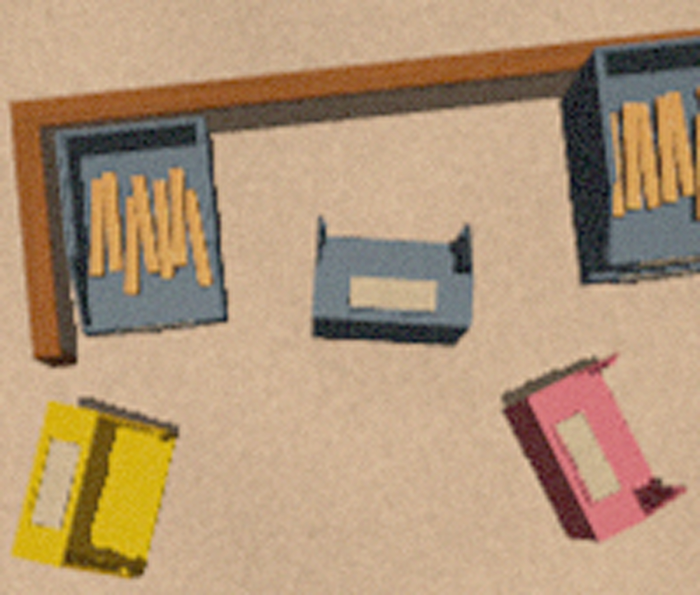

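The crop shows the lip strip with its lip edge at about (320,237)–(468,245), its lower edge at (313,320)–(470,327) and the heel at (313,335)–(457,345). The board base front edge is at about (215,132)–(560,97).

```bash
python3 - <<'E'
from h import *
c=cam("top")
P={"lipL":(320,237,.135),"lipR":(460,243,.135),"toeL":(313,320,.137),"toeR":(468,327,.137),"heelL":(313,336,0),"heelR":(457,345,0),
"boardL0":(215,133,0),"boardR0":(560,97,0),"wedgeL":(12,103,.086),"wedgeR":(590,46,.086),"fL":(215,109,.086),"fR":(560,74,.086),
"singTL":(57,130,.076),"singTR":(205,120,.076),"singFR":(227,320,.034),"singFL":(88,333,.034),"stkBL":(600,50,.152),"stkFLlow":(582,282,.0),"pinkL":(503,400,.137),"pinkBack":(600,360,.137),"pinkB":(568,540,.0),"pinkT":(503,405,.0),"yelR":(180,430,.1)}
for k,(u,v,z) in P.items(): print(k,(onz(c,(u/3.5+240,v/3.5+90),z)*1000).round(0))
E
```

```text
lipL [637. -27. 135.]
lipR [ 634. -119.  135.]
toeL [582. -23. 137.]
toeR [ 578. -125.  137.]
heelL [585. -24.   0.]
heelR [ 579. -129.    0.]
boardL0 [736.  51.   0.]
boardR0 [ 764. -205.    0.]
wedgeL [737. 187.  86.]
wedgeR [ 779. -213.   86.]
fL [734.  46.  86.]
fR [ 759. -192.   86.]
singTL [721. 157.  76.]
singTR [728.  53.  76.]
singFR [593.  38.  34.]
singFL [582. 138.  34.]
stkBL [ 758. -208.  152.]
stkFLlow [ 627. -221.    0.]
pinkL [ 530. -147.  137.]
pinkBack [ 557. -210.  137.]
pinkB [ 437. -211.    0.]
pinkT [ 535. -163.    0.]
yelR [510.  66. 100.]
```

Emit:
play_rows([
  {"wz": 0.133,"grip": 0.5},
  {"wz": 0.133,"grip": 0.5},
  {"wz": 0.133,"grip": 0.5},
  {"wz": 0.133,"grip": 0.5},
  {"wz": 0.133,"grip": 0.5},
])

```text
invalid input
```

Emit:
play_rows([
  {"wx": 0,"wy": 0,"wz": 0.133,"dx": 0,"dy": 0,"dz": 0,"grip": 0.5},
  {"wx": 0,"wy": 0,"wz": 0.133,"dx": 0,"dy": 0,"dz": 0,"grip": 0.5},
  {"wx": 0,"wy": 0,"wz": 0.133,"dx": 0,"dy": 0,"dz": 0,"grip": 0.5},
  {"wx": 0,"wy": 0,"wz": 0.133,"dx": 0,"dy": 0,"dz": 0,"grip": 0.5},
  {"wx": 0,"wy": 0,"wz": 0.133,"dx": 0,"dy": 0,"dz": 0,"grip": 0.5},
])

```text
time: 0.57
ee_pos: [0.2205, -0.5844, 0.2308]
eef_rot: [-0.0, 1.0, -0.029, -0.0]
ft_force: [-0.4, 0.4, 0.4]
width: 0.043
gripper_force: 0.0
```

Emit:
play_rows([
  {"wx": 0,"wy": 0,"wz": 0,"dx": 0.66,"dy": -0.88,"dz": 0,"grip": 0.5},
  {"wx": 0,"wy": 0,"wz": 0,"dx": 0.66,"dy": -0.88,"dz": 0,"grip": 0.5},
  {"wx": 0,"wy": 0,"wz": 0,"dx": 0.66,"dy": -0.88,"dz": 0,"grip": 0.5},
])

```text
time: 0.82
ee_pos: [0.2926, -0.4981, 0.2309]
eef_rot: [-0.001, 1.0, -0.028, 0.0]
ft_force: [1.0, 0.0, -0.1]
width: 0.0428
gripper_force: 0.0
```

Emit:
play_rows([
  {"wx": 0,"wy": 0,"wz": 0,"dx": 0.66,"dy": -0.88,"dz": 0,"grip": 0.5},
  {"wx": 0,"wy": 0,"wz": 0,"dx": 0.66,"dy": -0.88,"dz": 0,"grip": 0.5},
  {"wx": 0,"wy": 0,"wz": 0,"dx": 0.66,"dy": -0.88,"dz": 0,"grip": 0.5},
])

```text
time: 1.07
ee_pos: [0.3638, -0.4135, 0.2311]
eef_rot: [-0.001, 1.0, -0.027, 0.0]
ft_force: [-0.3, -0.2, -1.0]
width: 0.0431
gripper_force: 0.0
```

Emit:
play_rows([
  {"wx": 0,"wy": 0,"wz": 0,"dx": 0.66,"dy": -0.88,"dz": 0,"grip": 0.5},
  {"wx": 0,"wy": 0,"wz": 0,"dx": 0.66,"dy": -0.88,"dz": 0,"grip": 0.5},
  {"wx": 0,"wy": 0,"wz": 0,"dx": 0.66,"dy": -0.88,"dz": 0,"grip": 0.5},
])

```text
time: 1.32
ee_pos: [0.4348, -0.3295, 0.2312]
eef_rot: [-0.001, 1.0, -0.027, 0.0]
ft_force: [0.3, 0.3, -0.1]
width: 0.0431
gripper_force: 0.0
```

Emit:
play_rows([
  {"wx": 0,"wy": 0,"wz": 0,"dx": 0.66,"dy": -0.88,"dz": 0,"grip": 0.5},
  {"wx": 0,"wy": 0,"wz": 0,"dx": 0.66,"dy": -0.88,"dz": 0,"grip": 0.5},
  {"wx": 0,"wy": 0,"wz": 0,"dx": 0.66,"dy": -0.88,"dz": 0,"grip": 0.5},
])

```text
time: 1.57
ee_pos: [0.5059, -0.2455, 0.2313]
eef_rot: [-0.001, 1.0, -0.027, 0.0]
ft_force: [0.5, -0.5, -0.5]
width: 0.0427
gripper_force: 0.0
```

Emit:
play_rows([
  {"wx": 0,"wy": 0,"wz": 0,"dx": 0.66,"dy": -0.88,"dz": 0,"grip": 0.5},
  {"wx": 0,"wy": 0,"wz": 0,"dx": 0.66,"dy": -0.88,"dz": 0,"grip": 0.5},
  {"wx": 0,"wy": 0,"wz": 0,"dx": 0.66,"dy": -0.88,"dz": 0,"grip": 0.5},
])

```text
time: 1.82
ee_pos: [0.5769, -0.1614, 0.2312]
eef_rot: [-0.0, 1.0, -0.027, 0.0]
ft_force: [0.6, -0.9, -0.1]
width: 0.0426
gripper_force: 0.0
```

Emit:
play_rows([
  {"wx": 0,"wy": 0,"wz": 0,"dx": 0.66,"dy": -0.88,"dz": 0,"grip": 0.5},
  {"wx": 0,"wy": 0,"wz": 0,"dx": 0.66,"dy": -0.88,"dz": 0,"grip": 0.5},
  {"wx": 0,"wy": 0,"wz": 0,"dx": 0.66,"dy": -0.88,"dz": 0,"grip": 0.5},
  {"wx": 0,"wy": 0,"wz": 0,"dx": 0.66,"dy": -0.88,"dz": 0,"grip": 0.5},
  {"wx": 0,"wy": 0,"wz": 0,"dx": 0.66,"dy": -0.88,"dz": 0,"grip": 0.5},
  {"wx": 0,"wy": 0,"wz": 0,"dx": 0.66,"dy": -0.88,"dz": 0,"grip": 0.5},
])

```text
time: 2.32
ee_pos: [0.6455, -0.0803, 0.2309]
eef_rot: [0.0, 1.0, -0.028, -0.001]
ft_force: [-0.6, -0.5, -0.9]
width: 0.0428
gripper_force: 0.0
```

Emit:
play_rows([
  {"wx": 0,"wy": 0,"wz": 0,"dx": 0,"dy": 0,"dz": 0.3,"grip": 0.5},
  {"wx": 0,"wy": 0,"wz": 0,"dx": 0,"dy": 0,"dz": 0.6,"grip": 0.5},
  {"wx": 0,"wy": 0,"wz": 0,"dx": 0,"dy": 0,"dz": 0.8,"grip": 0.5},
  {"wx": 0,"wy": 0,"wz": 0,"dx": 0,"dy": 0,"dz": 0.9,"grip": 0.5},
  {"wx": 0,"wy": 0,"wz": 0,"dx": 0,"dy": 0,"dz": 1.0,"grip": 0.5},
  {"wx": 0,"wy": 0,"wz": 0,"dx": 0,"dy": 0,"dz": 1.0,"grip": 0.5},
])

```text
time: 2.82
ee_pos: [0.6445, -0.0809, 0.1296]
eef_rot: [-0.0, 1.0, -0.029, -0.002]
ft_force: [-0.6, -0.1, 0.4]
width: 0.0426
gripper_force: 0.0
```

Emit:
play_rows([
  {"wx": 0,"wy": 0,"wz": 0,"dx": 0,"dy": 0,"dz": 0.1,"grip": 0.5},
  {"wx": 0,"wy": 0,"wz": 0,"dx": 0,"dy": 0,"dz": 0.2,"grip": 0.5},
  {"wx": 0,"wy": 0,"wz": 0,"dx": 0,"dy": 0,"dz": 0.2,"grip": 0.5},
])

```text
time: 3.07
ee_pos: [0.6453, -0.0801, 0.1099]
eef_rot: [-0.0, 1.0, -0.029, -0.001]
ft_force: [-0.5, 0.2, -0.1]
width: 0.0426
gripper_force: 0.0
```

```bash
python3 - <<'E'
from h import *
a=cam("top");b=cam("side")
o=robot.observe();p=o["ee_pos"];print(p,o["ft_force"],proj(a,p),proj(b,p))
f=np.hstack([cv2.resize(a[0][90:260,270:440],(400,400)),cv2.resize(b[0][120:260,250:390],(400,400))])
save(cv2.convertScaleAbs(f,alpha=1.6,beta=10),"hook.png")
E
```

```text
[ 0.64596056 -0.0801537   0.11117731] [ 0.25486378 -0.4509116   0.37475319] [353.87274338 155.68403293] [309.04337569 181.99577115]
```

View pics/hook.png

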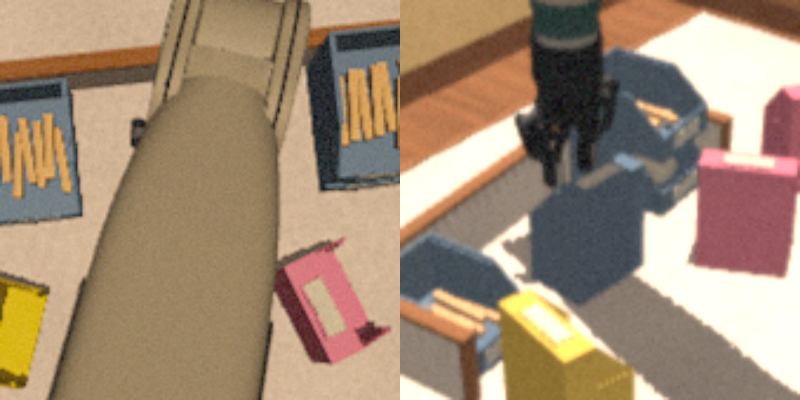

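The hook view shows both fingertips in the mouth behind the lip (right half, about (570,180)), with no contact yet. I'll draw it towards the robot.

Emit:
play_rows([
  {"wx": 0,"wy": 0,"wz": 0,"dx": -0.08,"dy": 0,"dz": 0,"grip": 0.5},
  {"wx": 0,"wy": 0,"wz": 0,"dx": -0.14,"dy": 0,"dz": 0,"grip": 0.5},
  {"wx": 0,"wy": 0,"wz": 0,"dx": -0.2,"dy": 0,"dz": 0,"grip": 0.5},
  {"wx": 0,"wy": 0,"wz": 0,"dx": -0.26,"dy": 0,"dz": 0,"grip": 0.5},
  {"wx": 0,"wy": 0,"wz": 0,"dx": -0.32,"dy": 0,"dz": 0,"grip": 0.5},
  {"wx": 0,"wy": 0,"wz": 0,"dx": -0.38,"dy": 0,"dz": 0,"grip": 0.5},
  {"wx": 0,"wy": 0,"wz": 0,"dx": -0.44,"dy": 0,"dz": 0,"grip": 0.5},
  {"wx": 0,"wy": 0,"wz": 0,"dx": -0.5,"dy": 0,"dz": 0,"grip": 0.5},
])

```text
time: 3.83
ee_pos: [0.5954, -0.0773, 0.1114]
eef_rot: [0.0, 1.0, -0.029, 0.0]
ft_force: [0.1, 0.2, -0.3]
width: 0.0425
gripper_force: 0.1
```

Emit:
play_rows([
  {"wx": 0,"wy": 0,"wz": 0,"dx": -0.06,"dy": 0,"dz": 0,"grip": 0.5},
  {"wx": 0,"wy": 0,"wz": 0,"dx": -0.12,"dy": 0,"dz": 0,"grip": 0.5},
  {"wx": 0,"wy": 0,"wz": 0,"dx": -0.18,"dy": 0,"dz": 0,"grip": 0.5},
  {"wx": 0,"wy": 0,"wz": 0,"dx": -0.24,"dy": 0,"dz": 0,"grip": 0.5},
  {"wx": 0,"wy": 0,"wz": 0,"dx": -0.3,"dy": 0,"dz": 0,"grip": 0.5},
  {"wx": 0,"wy": 0,"wz": 0,"dx": -0.36,"dy": 0,"dz": 0,"grip": 0.5},
  {"wx": 0,"wy": 0,"wz": 0,"dx": -0.42,"dy": 0,"dz": 0,"grip": 0.5},
  {"wx": 0,"wy": 0,"wz": 0,"dx": -0.48,"dy": 0,"dz": 0,"grip": 0.5},
])

```text
time: 4.5
ee_pos: [0.5476, -0.0746, 0.1113]
eef_rot: [-0.0, 1.0, -0.029, -0.0]
ft_force: [0.9, 0.1, -0.7]
width: 0.0426
gripper_force: 0.0
```

```bash
python3 - <<'E'
from h import *
a=cam("top");b=cam("side")
f=np.hstack([cv2.resize(a[0][90:260,270:440],(400,400)),cv2.resize(b[0][120:260,250:390],(400,400))])
save(cv2.convertScaleAbs(f,alpha=1.6,beta=10),"tip.png")
E
```

```text
(no output)
```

View pics/tip.png

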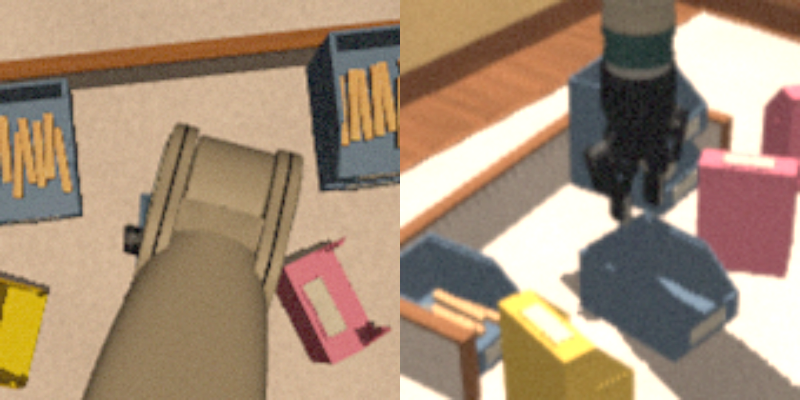

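The bin now stands on its base with its low front facing the robot (right half, about (655,285)). I'll rise and move round in front of it.

Emit:
play_rows([
  {"wx": 0,"wy": 0,"wz": 0,"dx": 0,"dy": 0,"dz": -0.4,"grip": 0.5},
  {"wx": 0,"wy": 0,"wz": 0,"dx": 0,"dy": 0,"dz": -0.7,"grip": 0.5},
  {"wx": 0,"wy": 0,"wz": 0,"dx": -0.4,"dy": 0,"dz": -0.8,"grip": 0.5},
  {"wx": 0,"wy": 0,"wz": 0,"dx": -0.8,"dy": 0,"dz": -0.8,"grip": 0.5},
  {"wx": 0,"wy": 0,"wz": 0,"dx": -1.0,"dy": 0,"dz": -0.8,"grip": 0.5},
  {"wx": 0,"wy": 0,"wz": 0,"dx": -1.0,"dy": 0,"dz": -0.8,"grip": 0.5},
])

```text
time: 5.1
ee_pos: [0.444, -0.068, 0.1911]
eef_rot: [-0.0, 1.0, -0.029, -0.002]
ft_force: [-0.9, 0.8, -0.9]
width: 0.0425
gripper_force: 0.0
```

Emit:
play_rows([
  {"wx": 0,"wy": 0,"wz": -0.03,"dx": -0.4,"dy": 0,"dz": 0,"grip": 0.5},
  {"wx": 0,"wy": 0,"wz": -0.053,"dx": -0.8,"dy": 0,"dz": 0,"grip": 0.5},
  {"wx": 0,"wy": 0,"wz": -0.053,"dx": -0.95,"dy": 0,"dz": 0,"grip": 0.5},
  {"wx": 0,"wy": 0,"wz": -0.053,"dx": -0.95,"dy": 0,"dz": 0,"grip": 0.5},
  {"wx": 0,"wy": 0,"wz": -0.053,"dx": -0.95,"dy": 0,"dz": 0,"grip": 0.5},
  {"wx": 0,"wy": 0,"wz": -0.053,"dx": -0.95,"dy": 0,"dz": 0,"grip": 0.5},
])

```text
time: 5.6
ee_pos: [0.3554, -0.064, 0.192]
eef_rot: [0.0, 0.999, 0.055, 0.001]
ft_force: [0.7, -0.8, -0.7]
width: 0.0428
gripper_force: 0.0
```

```bash
python3 - <<'E'
from h import *
a=cam("top")
save(cv2.convertScaleAbs(cv2.resize(a[0][90:290,240:480],(720,600),interpolation=cv2.INTER_CUBIC),alpha=1.6,beta=10),"std.png")
E
```

```text
(no output)
```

View pics/std.png

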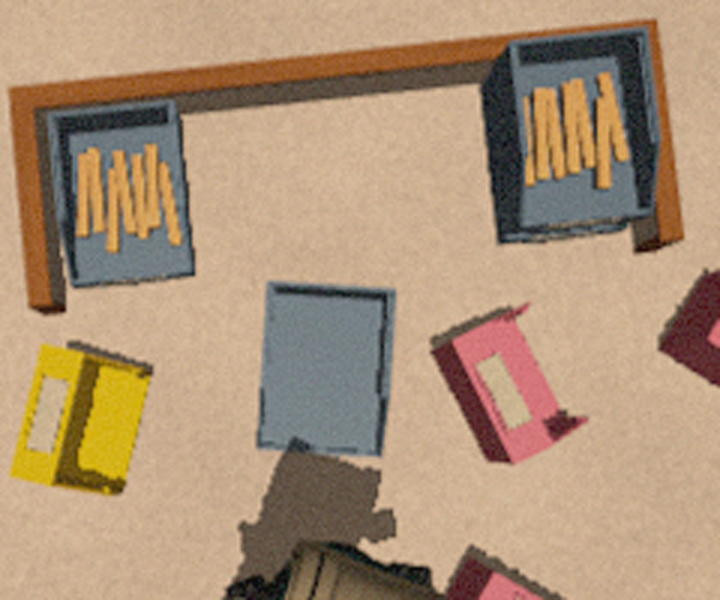

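The bin stands clear: back top corners at (267,283) and (395,290), front lip at (258,450)–(382,455). The board's rear corners are at (10,88) and (655,20).

```bash
python3 - <<'E'
from h import *
c=cam("top")
w=lambda u,v,z:onz(c,(u/3+240,v/3+90),z)[:2]*1000
L,Rr=w(10,88,.086),w(655,20,.086); y=(L-Rr);print("len",np.linalg.norm(y));y/=np.linalg.norm(y);x=np.array([y[1],-y[0]])
O=(L+Rr)/2-18*x;print("O",O,"yaw",np.degrees(np.arctan2(x[1],x[0])))
P={"bBL":(267,283,.076),"bBR":(395,290,.076),"bFL":(258,448,.034),"bFR":(382,455,.034),"sTR":(175,103,.076),"sFR":(195,272,.034),"kTL":(511,43,.152),"kFL":(500,242,0),"brd1":(185,115,0),"brd2":(482,83,0),"pink":(432,345,.137)}
for k,p in P.items():
    q=w(*p);print(k,q.round(0),((q-O)@x).round(0),((q-O)@y).round(0))
E
```

```text
len 522.6262100182377
O [748.4460913  -74.46438935] yaw 6.369278661263195
bBL [581. -22.] -160.0 70.0
bBR [ 577. -125.] -176.0 -32.0
bFL [448. -16.] -292.0 91.0
bFR [ 443. -119.] -308.0 -10.0
sTR [728.  54.] -6.0 130.0
sFR [595.  38.] -140.0 129.0
kTL [ 758. -206.] -5.0 -131.0
kFL [ 626. -222.] -138.0 -133.0
brd1 [735.  50.] 1.0 125.0
brd2 [ 765. -207.] 1.0 -133.0
pink [ 529. -148.] -227.0 -49.0
```

Emit:
play_rows([
  {"wx": 0,"wy": 0,"wz": 0,"dx": 0.2,"dy": 0.21,"dz": 0.2,"grip": 0.5},
  {"wx": 0,"wy": 0,"wz": 0,"dx": 0.2,"dy": 0.21,"dz": 0.5,"grip": 0.5},
  {"wx": 0,"wy": 0,"wz": 0,"dx": 0.2,"dy": 0.21,"dz": 0.8,"grip": 0.5},
  {"wx": 0,"wy": 0,"wz": 0,"dx": 0.2,"dy": 0.21,"dz": 1.0,"grip": 0.5},
  {"wx": 0,"wy": 0,"wz": 0,"dx": 0.2,"dy": 0.21,"dz": 1.0,"grip": 0.5},
])

```text
time: 6.12
ee_pos: [0.373, -0.081, 0.0874]
eef_rot: [-0.002, 0.998, 0.055, -0.004]
ft_force: [-0.8, 0.7, -0.4]
width: 0.0429
gripper_force: 0.0
```

Emit:
play_rows([
  {"wx": 0,"wy": 0,"wz": 0,"dx": 0,"dy": 0,"dz": 0.3,"grip": 0.5},
  {"wx": 0,"wy": 0,"wz": 0,"dx": 0,"dy": 0,"dz": 0.5,"grip": 0.5},
  {"wx": 0,"wy": 0,"wz": 0,"dx": 0,"dy": 0,"dz": 0.65,"grip": 0.5},
  {"wx": 0,"wy": 0,"wz": 0,"dx": 0,"dy": 0,"dz": 0.72,"grip": 0.5},
  {"wx": 0,"wy": 0,"wz": 0,"dx": 0,"dy": 0,"dz": 0.72,"grip": 0.5},
  {"wx": 0,"wy": 0,"wz": 0,"dx": 0,"dy": 0,"dz": 0.72,"grip": 0.5},
])

```text
time: 6.62
ee_pos: [0.3769, -0.0825, 0.0201]
eef_rot: [0.0, 0.998, 0.055, 0.0]
ft_force: [-0.1, -0.2, 0.4]
width: 0.0425
gripper_force: 0.0
```

Emit:
play_rows([
  {"wx": 0,"wy": 0,"wz": 0,"dx": 0.1,"dy": 0,"dz": 0,"grip": 0.5},
  {"wx": 0,"wy": 0,"wz": 0,"dx": 0.25,"dy": 0,"dz": 0,"grip": 0.5},
  {"wx": 0,"wy": 0,"wz": 0,"dx": 0.38,"dy": 0,"dz": 0,"grip": 0.5},
  {"wx": 0,"wy": 0,"wz": 0,"dx": 0.44,"dy": 0,"dz": 0,"grip": 0.5},
  {"wx": 0,"wy": 0,"wz": 0,"dx": 0.48,"dy": 0,"dz": 0,"grip": 0.5},
  {"wx": 0,"wy": 0,"wz": 0,"dx": 0.52,"dy": 0,"dz": 0,"grip": 0.5},
  {"wx": 0,"wy": 0,"wz": 0,"dx": 0.56,"dy": 0,"dz": 0,"grip": 0.5},
  {"wx": 0,"wy": 0,"wz": 0,"dx": 0.6,"dy": 0,"dz": 0,"grip": 0.5},
  {"wx": 0,"wy": 0,"wz": 0,"dx": 0.64,"dy": 0,"dz": 0,"grip": 0.5},
  {"wx": 0,"wy": 0,"wz": 0,"dx": 0.68,"dy": 0,"dz": 0,"grip": 0.5},
  {"wx": 0,"wy": 0,"wz": 0,"dx": 0.72,"dy": 0,"dz": 0,"grip": 0.5},
  {"wx": 0,"wy": 0,"wz": 0,"dx": 0.76,"dy": 0,"dz": 0,"grip": 0.5},
])

```text
time: 7.62
ee_pos: [0.4516, -0.0738, 0.0192]
eef_rot: [-0.0, 0.999, 0.055, 0.0]
ft_force: [-0.6, -0.3, -0.4]
width: 0.0429
gripper_force: 0.3
```

Emit:
play_rows([
  {"wx": 0,"wy": 0,"wz": 0,"dx": 0.04,"dy": 0,"dz": 0,"grip": 0.5},
  {"wx": 0,"wy": 0,"wz": 0,"dx": 0.09,"dy": 0.01,"dz": 0,"grip": 0.5},
  {"wx": 0,"wy": 0,"wz": 0,"dx": 0.15,"dy": 0.02,"dz": 0,"grip": 0.5},
  {"wx": 0,"wy": 0,"wz": 0,"dx": 0.21,"dy": 0.03,"dz": 0,"grip": 0.5},
  {"wx": 0,"wy": 0,"wz": 0,"dx": 0.27,"dy": 0.04,"dz": 0,"grip": 0.5},
  {"wx": 0,"wy": 0,"wz": 0,"dx": 0.33,"dy": 0.05,"dz": 0,"grip": 0.5},
  {"wx": 0,"wy": 0,"wz": 0,"dx": 0.39,"dy": 0.06,"dz": 0,"grip": 0.5},
  {"wx": 0,"wy": 0,"wz": 0,"dx": 0.45,"dy": 0.07,"dz": 0,"grip": 0.5},
  {"wx": 0,"wy": 0,"wz": 0,"dx": 0.5,"dy": 0.08,"dz": 0,"grip": 0.5},
  {"wx": 0,"wy": 0,"wz": 0,"dx": 0.55,"dy": 0.09,"dz": 0,"grip": 0.5},
  {"wx": 0,"wy": 0,"wz": 0,"dx": 0.6,"dy": 0.1,"dz": 0,"grip": 0.5},
  {"wx": 0,"wy": 0,"wz": 0,"dx": 0.65,"dy": 0.1,"dz": 0,"grip": 0.5},
])

```text
time: 8.62
ee_pos: [0.5175, -0.0769, 0.0193]
eef_rot: [0.0, 0.999, 0.055, 0.0]
ft_force: [-1.3, -0.3, -0.0]
width: 0.0427
gripper_force: 0.5
```

```bash
python3 - <<'E'
from h import *
a=cam("top");b=cam("side")
f=np.hstack([cv2.resize(a[0][90:290,230:430],(400,400)),cv2.resize(b[0][120:260,220:360],(400,400))])
save(cv2.convertScaleAbs(f,alpha=1.6,beta=10),"push.png")
E
```

```text
(no output)
```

View pics/push.png

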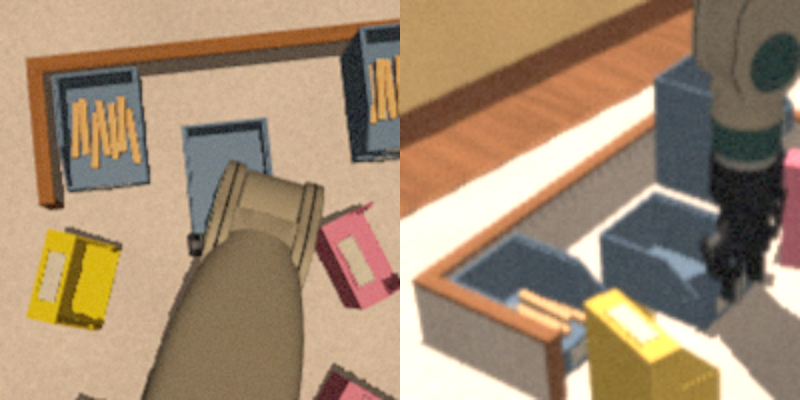

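The bin is now square to the gallery, with its back edge at (183,127)–(267,119), and about 80 mm remain. I'll push on, slowing near the board.

Emit:
play_rows([
  {"wx": 0,"wy": 0,"wz": 0,"dx": 0.05,"dy": 0.01,"dz": 0,"grip": 0.5},
  {"wx": 0,"wy": 0,"wz": 0,"dx": 0.11,"dy": 0.02,"dz": 0,"grip": 0.5},
  {"wx": 0,"wy": 0,"wz": 0,"dx": 0.17,"dy": 0.03,"dz": 0,"grip": 0.5},
  {"wx": 0,"wy": 0,"wz": 0,"dx": 0.23,"dy": 0.04,"dz": 0,"grip": 0.5},
  {"wx": 0,"wy": 0,"wz": 0,"dx": 0.29,"dy": 0.05,"dz": 0,"grip": 0.5},
  {"wx": 0,"wy": 0,"wz": 0,"dx": 0.35,"dy": 0.06,"dz": 0,"grip": 0.5},
  {"wx": 0,"wy": 0,"wz": 0,"dx": 0.41,"dy": 0.07,"dz": 0,"grip": 0.5},
  {"wx": 0,"wy": 0,"wz": 0,"dx": 0.47,"dy": 0.08,"dz": 0,"grip": 0.5},
  {"wx": 0,"wy": 0,"wz": 0,"dx": 0.53,"dy": 0.09,"dz": 0,"grip": 0.5},
  {"wx": 0,"wy": 0,"wz": 0,"dx": 0.59,"dy": 0.1,"dz": 0,"grip": 0.5},
  {"wx": 0,"wy": 0,"wz": 0,"dx": 0.65,"dy": 0.1,"dz": 0,"grip": 0.5},
  {"wx": 0,"wy": 0,"wz": 0,"dx": 0.68,"dy": 0.1,"dz": 0,"grip": 0.5},
])

```text
time: 9.72
ee_pos: [0.587, -0.0793, 0.0194]
eef_rot: [0.0, 0.999, 0.055, 0.001]
ft_force: [-1.6, -1.0, 0.6]
width: 0.0426
gripper_force: 0.6
```

Emit:
play_rows([
  {"wx": 0,"wy": 0,"wz": 0,"dx": 0.02,"dy": 0,"dz": 0,"grip": 0.5},
  {"wx": 0,"wy": 0,"wz": 0,"dx": 0.04,"dy": 0,"dz": 0,"grip": 0.5},
  {"wx": 0,"wy": 0,"wz": 0,"dx": 0.06,"dy": 0,"dz": 0,"grip": 0.5},
  {"wx": 0,"wy": 0,"wz": 0,"dx": 0.08,"dy": 0,"dz": 0,"grip": 0.5},
  {"wx": 0,"wy": 0,"wz": 0,"dx": 0.09,"dy": 0,"dz": 0,"grip": 0.5},
  {"wx": 0,"wy": 0,"wz": 0,"dx": 0.1,"dy": 0,"dz": 0,"grip": 0.5},
])

```text
time: 10.22
ee_pos: [0.5956, -0.0781, 0.0193]
eef_rot: [-0.0, 0.999, 0.055, -0.0]
ft_force: [-1.7, -1.0, 2.0]
width: 0.0426
gripper_force: 0.8
```

Emit:
play_rows([
  {"wx": 0,"wy": 0,"wz": 0,"dx": 0.02,"dy": 0,"dz": 0,"grip": 0.5},
  {"wx": 0,"wy": 0,"wz": 0,"dx": 0.03,"dy": 0,"dz": 0,"grip": 0.5},
  {"wx": 0,"wy": 0,"wz": 0,"dx": 0.03,"dy": 0,"dz": 0,"grip": 0.5},
])

```text
time: 10.47
ee_pos: [0.5992, -0.0778, 0.0194]
eef_rot: [-0.0, 0.998, 0.055, 0.0]
ft_force: [0.8, 0.5, 0.3]
width: 0.0428
gripper_force: 0.0
```

Emit:
play_rows([
  {"wx": 0,"wy": 0,"wz": 0,"dx": 0.02,"dy": 0,"dz": 0,"grip": 0.5},
  {"wx": 0,"wy": 0,"wz": 0,"dx": 0.02,"dy": 0,"dz": 0,"grip": 0.5},
])

```text
time: 10.63
ee_pos: [0.6002, -0.0776, 0.0192]
eef_rot: [0.0, 0.999, 0.055, -0.001]
ft_force: [-1.7, -0.4, 1.2]
width: 0.0426
gripper_force: 1.1
```

Emit:
play_rows([
  {"wx": 0,"wy": 0,"wz": 0,"dx": 0.02,"dy": 0,"dz": 0,"grip": 0.5},
  {"wx": 0,"wy": 0,"wz": 0,"dx": 0.03,"dy": 0,"dz": 0,"grip": 0.5},
  {"wx": 0,"wy": 0,"wz": 0,"dx": 0.03,"dy": 0,"dz": 0,"grip": 0.5},
])

```text
time: 10.88
ee_pos: [0.6002, -0.0776, 0.019]
eef_rot: [0.0, 0.999, 0.055, -0.003]
ft_force: [-8.3, -1.5, 6.5]
width: 0.0429
gripper_force: 4.3
```

```bash
python3 - <<'E'
from h import *
a=cam("top");b=cam("side")
f=np.hstack([cv2.resize(a[0][90:210,270:390],(400,400)),cv2.resize(b[0][140:240,230:330],(400,400))])
save(cv2.convertScaleAbs(f,alpha=1.6,beta=10),"end.png")
E
```

```text
(no output)
```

View pics/end.png

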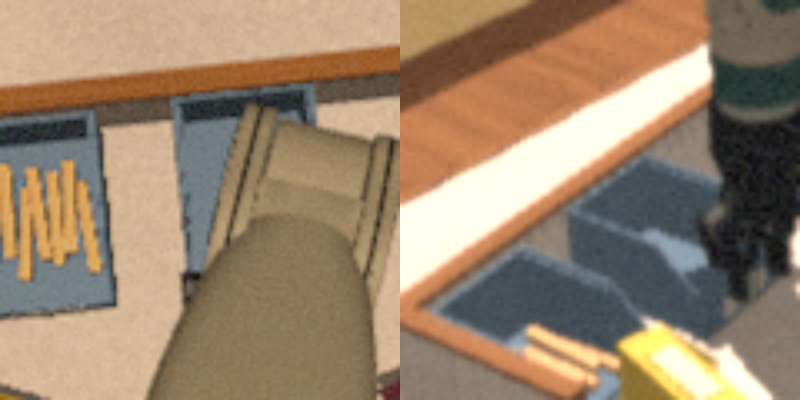

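The force rose to 8 N with no further motion, so the bin is against the board (right half: back edge along the board). I'll back straight off, rise and check.

Emit:
play_rows([
  {"wx": 0,"wy": 0,"wz": 0,"dx": -0.05,"dy": 0,"dz": 0,"grip": 0.5},
  {"wx": 0,"wy": 0,"wz": 0,"dx": -0.15,"dy": 0,"dz": 0,"grip": 0.5},
  {"wx": 0,"wy": 0,"wz": 0,"dx": -0.4,"dy": 0,"dz": 0,"grip": 0.5},
  {"wx": 0,"wy": 0,"wz": 0,"dx": -0.7,"dy": 0,"dz": 0,"grip": 0.5},
  {"wx": 0,"wy": 0,"wz": 0,"dx": -0.8,"dy": 0,"dz": 0,"grip": 0.5},
  {"wx": 0,"wy": 0,"wz": 0,"dx": -0.8,"dy": 0,"dz": -0.4,"grip": 0.5},
  {"wx": 0,"wy": 0,"wz": 0,"dx": -0.8,"dy": 0,"dz": -0.8,"grip": 0.5},
  {"wx": 0,"wy": 0,"wz": 0,"dx": -0.8,"dy": 0,"dz": -1.0,"grip": 0.5},
  {"wx": 0,"wy": 0,"wz": 0,"dx": -0.8,"dy": 0,"dz": -1.0,"grip": 0.5},
])

```text
time: 11.73
ee_pos: [0.5289, -0.0874, 0.1254]
eef_rot: [0.002, 0.998, 0.055, 0.006]
ft_force: [0.8, 0.8, -0.2]
width: 0.0429
gripper_force: 0.0
```

Emit:
play_rows([
  {"wx": 0,"wy": 0,"wz": 0,"dx": 0,"dy": 0,"dz": -0.4,"grip": 0.5},
  {"wx": 0,"wy": 0,"wz": 0,"dx": -0.3,"dy": 0,"dz": -0.8,"grip": 0.5},
  {"wx": 0,"wy": 0,"wz": 0,"dx": -0.7,"dy": 0,"dz": -0.8,"grip": 0.5},
  {"wx": 0,"wy": 0,"wz": 0,"dx": -1.0,"dy": 0,"dz": -0.8,"grip": 0.5},
  {"wx": 0,"wy": 0,"wz": 0,"dx": -1.0,"dy": 0,"dz": -0.8,"grip": 0.5},
  {"wx": 0,"wy": 0,"wz": 0,"dx": -1.0,"dy": 0,"dz": -0.8,"grip": 0.5},
])

```text
time: 12.23
ee_pos: [0.4231, -0.0967, 0.1987]
eef_rot: [-0.0, 0.999, 0.054, 0.0]
ft_force: [0.6, 0.7, -0.2]
width: 0.0428
gripper_force: 0.0
```

```bash
python3 - <<'E'
from h import *
a=cam("top");b=cam("side")
f=np.hstack([cv2.resize(a[0][85:205,270:390],(400,400)),cv2.resize(b[0][140:240,240:340],(400,400))])
save(cv2.convertScaleAbs(f,alpha=1.6,beta=10),"fin.png")
E
```

```text
(no output)
```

View pics/fin.png

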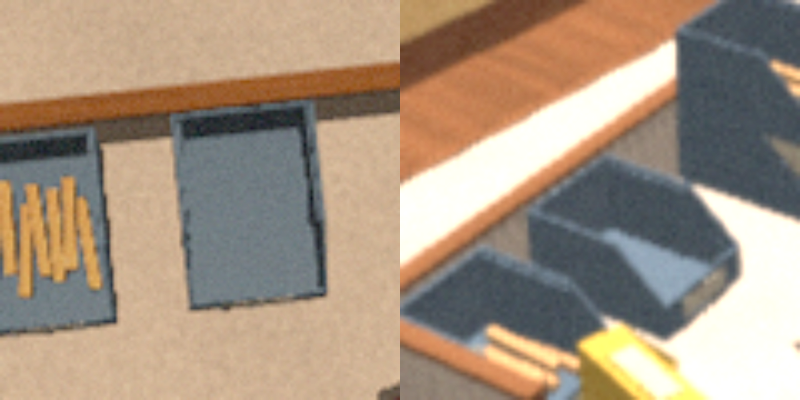

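The bin stands flush and parallel to the board (back edge (172,116)–(315,102)), between its neighbours, and the arm is clear.

```bash
python3 -c "
from workcell import workorder
print(workorder.hand_in())"
```

```text
the job is handed in; nothing more can be done
None
```

The bin was tipped onto its base with its low front facing the robot and pushed back against the gallery board, standing between its neighbours roughly 10–20 mm left of the gap's middle; the arm is clear and the job is handed in at about 12 s, with no verdict returned.

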